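# Clamp an avionics module in a soft-closing spring nest

## Task

Load the gold electronics module into the spring-loaded test nest: press the sprung jaw back (it has an upright tab for this) and, before it has slowly closed again, slip the module in between the jaws, lid up, with its end fully home against the end stop. Leave it flat and gripped squarely between the two jaws, and leave the other things on the bench alone.

Things in the scene. Friction and masses are not known exactly. Their poses are not given: they have to be found in the camera images.
- nest: Aluminium clamping nest fixed to the bench: plate 12 mm thick, its top the sliding floor, x -60 to 125, y -125 to 170 mm in its frame. Origin at bench height; x across the gap towards the sprung jaw (roughly away from the robot), y along the gap towards the loading end, z up. Fixed jaw: x -50 to -25, y -100 to -20, 30 mm above the plate. Rear bracket: x 103 to 117, y -105 to -15, 32 above it.
- fence (a point): Midpoint of the top inner edge of the low guide fence that carries on the fixed jaw's inner face (nest x = -25 mm) along the loading area. Fence: nest x -37 to -25, y -20 to 155 mm, 14 mm above the plate. A module lying along it is in line with its seat.
- stop (a point): Centre of the end stop's face (nest y = -100 mm), which ends the gap. The stop spans nest x -50 to 12 mm and stands 26 mm above the plate.
- jaw (a joint): Travel (m) of the sprung steel jaw along nest +x: 0 closed (gap 40 mm), 0.035 hard stop (gap 75 mm), 0.010 with the module gripped. A spring closes it with 3.6 N (closed) to 5 N (open); a damper of 1.7 N per mm/s slows it both ways, so push it at 8 to 10 mm/s (about 20 N). Let go from fully open it needs 8 to 9 s to come back to the module's width.
- jaw_face (a point): Middle of the top edge of the sprung jaw's inner face (moves with it), at nest x = 15 mm + travel, 30 mm above the plate. The jaw is a block 30 mm thick (x), 80 mm long (nest y -100 to -20 mm), level with the fixed jaw; its ends are square, with no lead-in.
- tab (a point): Centre of the push face of the jaw's upright tab (moves with the jaw), at nest x = 37 mm + travel, y -60 mm, 52 mm above the plate's top. The face looks along nest -x, is 60 mm wide and rises from 30 to 68 mm above the plate; the tab is 8 mm thick. A push along nest +x opens the jaw.
- seat (a point): Where the centre of the module's underside belongs when clamped: on the plate's top, 12 mm above the bench, nest x 0, y -50 mm; axes parallel to the nest's. The seated module reaches from the end stop to nest y 0, so 20 mm of it stick out of the jaws at the loading end.
- module: Gold-coloured metal electronics box with a silver screwed lid, a plain block 50 x 100 x 35 mm (x, y, z), about 0.2 kg. Origin: centre of its underside; y along its length, z up. It starts lid up on the nest's loading area, a little askew and off the fence; either end may go in first.
- screw_tray: Black divided tray 110 x 85 x 30 mm, bystander. Origin: centre of its underside.
- driver: Screwdriver 190 mm long lying on the bench, bystander. Origin at the underside of its middle.
- horn: Small gold feed horn standing on its 68 mm wide mouth, 55 mm high, bystander. Origin: centre of its underside.
- jar: White jar, 52 mm wide, 60 mm high, bystander. Origin: centre of its underside.
Mind the look-alikes: they are no part of the job. Leave any red look-alike of the module alone.

How it is judged (in metres and radians):
On the way, in this order (a step that is already met when the one before it is completed fails the run):
1. the sprung jaw is pressed back beyond the module's width (value of joint jaw above 0.012 m), for 0.1 s.
2. the module is home against the end stop and the jaw has closed on it (x of module in the frame of seat between -0.004 and 0.004 m and y of module in the frame of seat between -0.004 and 0.006 m and z of module in the frame of seat between -0.003 and 0.004 m and angle between the y axis of module and the y axis of nest, either way round below 0.06 rad and angle between module's own z axis and vertical below 0.06 rad and value of joint jaw between 0.007 and 0.0125 m), for 0.2 s.
At the end, for the whole second after the job is handed in: The module lies lid up on the plate (height within 3 mm, tilt and skew under 0.06 rad), at most 6 mm short of the end stop and within 4 mm of the centre line; the jaw has closed on it (travel 7 to 12.5 mm) and all is at rest (all of step 2 and linear speed of module below 0.01 m/s and velocity of joint jaw between -0.0006 and 0.0006 m/s); the robot touches nothing.
It fails at once if the screw tray is pushed more than 30 mm from its place (distance of screw_tray from where it was at the start of the episode above 0.03 m).
It fails at once if the screwdriver is pushed more than 30 mm from its place (distance of driver from where it was at the start of the episode above 0.03 m).
It fails at once if the horn is pushed more than 30 mm from its place (distance of horn from where it was at the start of the episode above 0.03 m).
It fails at once if the jar is pushed more than 30 mm from its place (distance of jar from where it was at the start of the episode above 0.03 m).
It also fails if it takes over 59 s, if anything falls off the work surface, if the arm or the gripper's body presses on something with over 40 N, if the wrist force passes 120 N, or if a joint passes its speed limit or range.

## Robot

A 7-joint arm with a two-finger parallel gripper is mounted at the origin on the work surface. World frame = base frame: x ahead of the robot, y to its left, z up, the work surface at z = 0. Lengths are in m, angles in degrees, forces in N, time in s.
With the tool pointing down it reaches from about 0.425 to 0.875 m from the base axis. Payload 4.7 kg.
Tool frame: the origin (TCP) lies on the centre line of the jaws, within the pads' length; the fingertips stand 25 mm ahead of it and the grasp point (between the pads) lies 6 mm ahead of it; z points along the fingers, y is the direction in which the jaws open and shut (so a half turn about z gives the same grasp; the last joint's range is limited). The gripper opens to 87 mm and grips with 3 to 60 N. Pads are 19 mm wide; open, the fingers measure 117 mm over their backs; the gripper's body (75 mm by 190 mm) begins 51 mm behind the grasp point.
Start: joints at [77.985, 18.392, -4.016, 83.108, 1.295, 78.541, -3.26], TCP at [0.144, -0.634, 0.248] pointing down, gripper open.
Joint ranges: [-163.93, 163.93], [-17.29, 119.83], [-79.2, 71.16], [3.27, 140.29], [-89.18, 269.18], [5.43, 117.66], [-154.24, 154.24]. Speed limits (degrees/s): [147.25, 147.25, 180, 180, 180, 180, 180].

## Interface

Orientations are given as [roll, pitch, yaw] about the fixed x, y, z axes, in that order (R = Rz(yaw) Ry(pitch) Rx(roll)).
In Python, from cell import env gives the robot as it stands.
- The arm moves only by the shell command python3 -m creep 'ROWS' [OPENING] [FORCE]. ROWS is JSON, a list of rows, each an object of numbers: "tx", "ty", "tz": the shift along the tool's x, y, z in m; "rx", "ry", "rz": the turn, a rotation vector about the tool's x, y, z in degrees. In form: [{"tx": .., "ty": .., "tz": .., "rx": .., "ry": .., "rz": ..}, ...]. A call has 1 to 20 rows; each row shifts and turns the commanded pose from where the row before left it, along the tool's axes as they then stand; what a row does not reach is not made up. A row lasts 1/8 s, in which the tool goes at most 62.5 mm and 10.7 degrees, less where a joint would pass 70% of its speed; a pose out of reach is approached as far as the arm can. A call is refused whole if a number of a shift passes 0.0625 or a number of a turn 10.7, either way. A call with a gripper value outside its range is refused whole. OPENING is the finger opening in m, from 0 to 0.087, set as the call begins (- or left out, the last holds). The fingers move at their own pace and stop on an object; FORCE is the grip in N (left out, the last holds). Time passes only in rows, so rows that do not move let the fingers close. It gives the time, the measured TCP pose, the force and the opening at its end, in the units of the state.
- env.get_obs(): the state, without advancing time (a new reading comes with each control period).
- env.read_camera(name): name is "side" or "top" or "wrist"; returns a dict with "pixels" (400x640x3 uint8, red, green, blue), "intrinsics" (3x3 intrinsics, pixels), "D" ([k1, k2, p1, p2, k3] as OpenCV has them; the pictures are not rectified), "R" (3x3) and "t" (3): a world point X has camera coordinates R X + t. Camera axes: x right, y down, z forward; pixel columns grow to the right and rows downward; lengths in m; the calibration is good to about 2 mm. A picture is of the moment at which its call begins. There is no depth.
- env.sign_off(): hands the job in, once; it reports no verdict.
The state is a dict: "time_s": time; "qpos": joint angles; "joint_velocities": joint speeds; "effort": joint torques, N m; "tool_pos": TCP position; "tool_rot": TCP orientation; "force": force on the tool from outside, world axes, zero at the start; "wrist_torque": the same for the moment, N m; "grip_width": finger opening in m.
Only numpy, scipy, OpenCV 4.12 (cv2) and the standard library are available. Lean on these libraries where they do the work, as an engineer would, in place of code of your own. Each camera call takes 0.05 s, during which the arm holds its last target.

## Working session

There is one attempt and no reset: what is moved stays moved. The work goes in short steps, Python scripts to look and compute and a shell command to move; the robot and the scene stay as the last step left them, time stands still between calls to the robot, and variables do not carry over. Pictures are saved under pics/ and viewed, and the job is handed in when it is done.

```bash
ls; mkdir -p pics; python3 - <<'E'
from cell import env
import cv2
o=env.get_obs()
for k,v in o.items(): print(k,v)
for n in ["side","top","wrist"]:
    c=env.read_camera(n)
    cv2.imwrite(f"pics/{n}0.png",c["pixels"][:,:,::-1])
    print(n,c["intrinsics"],c["D"],c["R"],c["t"])
E
```

```text
pics
time_s 0.0
qpos [77.98543714 18.44031914 -4.01559764 83.17311763  1.29471243 78.54140994
 -3.26079312]
joint_velocities [ 0.00674045  0.03169724  0.06337607  0.02982922 -0.04337545 -0.06369045
  0.02336732]
effort [ 2.37352006e-04 -4.91281700e+01 -4.03750604e-01 -3.12528634e+01
 -6.39661867e-02  4.37075493e-02  1.71121778e-04]
tool_pos [ 0.1440995  -0.63331644  0.24646284]
tool_rot [-1.79890379e+02  5.38685347e-03  1.28234905e+01]
force [ 0.48652096 -0.06934349  0.13710587]
wrist_torque [ 0.04734087 -0.02956804 -0.01243764]
grip_width 0.0870772967471182
side [[375.4093907    0.         323.66507889]
 [  0.         375.4093907  193.68372612]
 [  0.           0.           1.        ]] [-0.00447281  0.          0.          0.          0.        ] [[ 0.98014619 -0.19806612 -0.00912506]
 [-0.11791761 -0.5452901  -0.82991213]
 [ 0.15940167  0.81451121 -0.5578195 ]] [-0.60613879  0.13379284  1.05859327]
top [[509.66356769   0.         325.30711451]
 [  0.         509.66356769 198.66482041]
 [  0.           0.           1.        ]] [-0.12356338  0.          0.          0.          0.        ] [[ 0.01788083 -0.99949237  0.02636825]
 [-0.99478785 -0.02043215 -0.09989828]
 [ 0.10038633 -0.02444455 -0.9946482 ]] [-0.02763662  0.60382014  1.4315694 ]
wrist [[337.8355313    0.         315.46916534]
 [  0.         337.8355313  201.14320122]
 [  0.           0.           1.        ]] [-0.05997596  0.          0.          0.          0.        ] [[ 2.21884321e-01 -9.75072753e-01 -6.89370673e-04]
 [-9.40210267e-01 -2.14138382e-01  2.64857333e-01]
 [-2.58402789e-01 -5.81195361e-02 -9.64287363e-01]] [-0.64948061 -0.03259512  0.38994292]
```

View pics/side0.png

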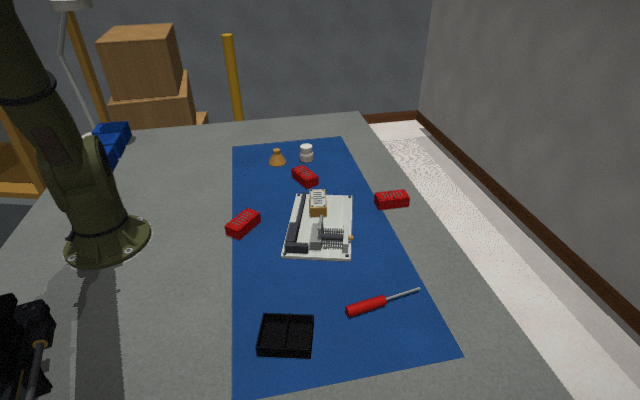

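View pics/top0.png

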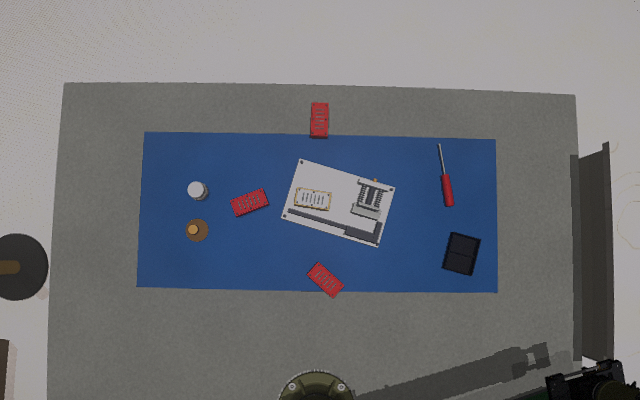

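View pics/wrist0.png

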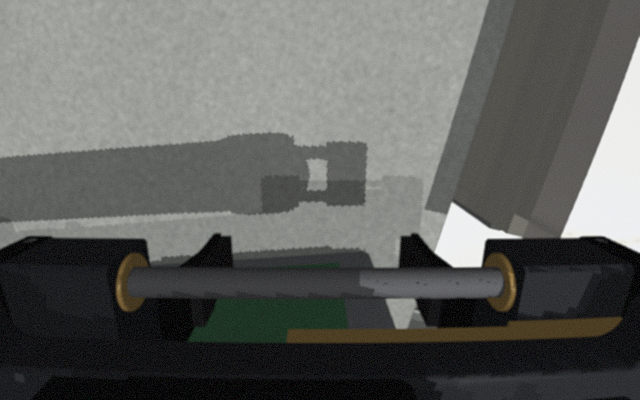

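The top view shows the nest plate (white) at about px (281–395, 158–246), with the gold module at about (312,198) and the jaw and tab at about (368,205). The red look-alikes, tray, driver, horn and jar are all around it. I'll zoom in and measure.

```bash
python3 - <<'E'
import cv2
i=cv2.imread("pics/top0.png")[145:260,265:410]
cv2.imwrite("pics/topz.png",cv2.resize(i,None,fx=5,fy=5,interpolation=cv2.INTER_CUBIC))
i=cv2.imread("pics/side0.png")[180:270,270:370]
cv2.imwrite("pics/sidez.png",cv2.resize(i,None,fx=6,fy=6,interpolation=cv2.INTER_CUBIC))
E
```

```text
(no output)
```

View pics/topz.png

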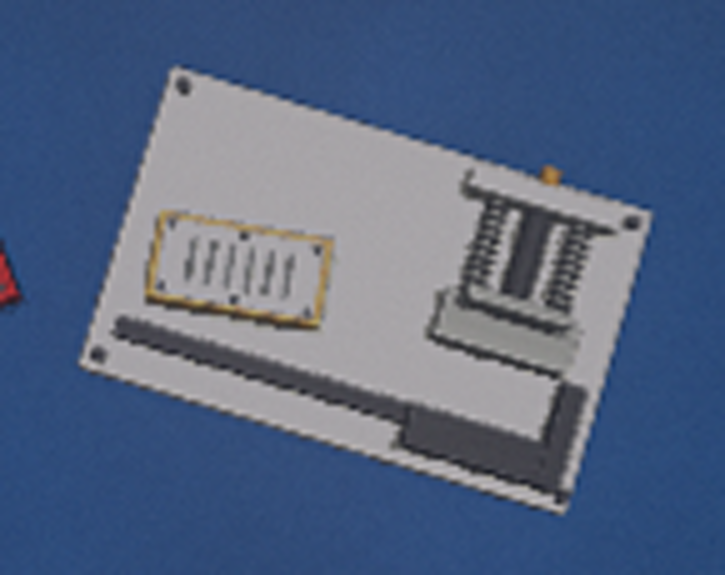

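View pics/sidez.png

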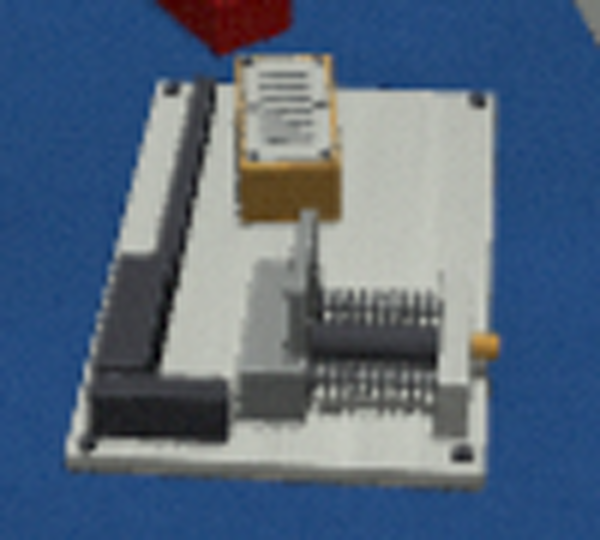

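```bash
cat > h.py <<'E'
import numpy as np, cv2
from cell import env
def grab(n,save=None):
    c=env.read_camera(n)
    if save: cv2.imwrite(f"pics/{save}.png",c["pixels"][:,:,::-1])
    return c
def cast(c,uv,z):
    uv=np.asarray(uv,float).reshape(-1,1,2)
    p=cv2.undistortPoints(uv,c["intrinsics"],np.array(c["D"]))[:,0]
    d=np.c_[p,np.ones(len(p))]@c["R"]; o=-c["R"].T@c["t"]
    s=(z-o[2])/d[:,2]; return o+d*s[:,None]
def proj(c,X):
    r,_=cv2.Rodrigues(c["R"]); return cv2.projectPoints(np.asarray(X,float).reshape(-1,1,3),r,c["t"],c["intrinsics"],np.array(c["D"]))[0][:,0]
def quad(mask):
    """corner quad of largest blob by hull + line fits"""
    cs,_=cv2.findContours(mask.astype(np.uint8),cv2.RETR_EXTERNAL,cv2.CHAIN_APPROX_NONE)
    k=max(cs,key=cv2.contourArea); h=cv2.convexHull(k)
    e=0.01
    while True:
        a=cv2.approxPolyDP(h,e*cv2.arcLength(h,True),True)[:,0]
        if len(a)<=4: break
        e*=1.15
    if len(a)<4: print("quad fail",len(a))
    P=k[:,0].astype(float); L=[]
    for i in range(4):
        p,q=a[i].astype(float),a[(i+1)%4].astype(float); d=q-p; l=np.hypot(*d); d/=l
        r=P-p; t=r@d/l; n=abs(r@np.array([-d[1],d[0]]))
        s=P[(t>.1)&(t<.9)&(n<2.5)]
        vx,vy,x,y=cv2.fitLine(s.astype(np.float32),cv2.DIST_HUBER,0,.01,.01).ravel()
        L.append(np.cross([x,y,1],[x+vx,y+vy,1]))
    out=[]
    for i in range(4):
        v=np.cross(L[i-1],L[i]); out.append(v[:2]/v[2])
    return np.array(out)
def fit2(A,B):
    A=np.asarray(A);B=np.asarray(B);a=A-A.mean(0);b=B-B.mean(0)
    th=np.arctan2((a[:,0]*b[:,1]-a[:,1]*b[:,0]).sum(),(a*b).sum())
    R=np.array([[np.cos(th),-np.sin(th)],[np.sin(th),np.cos(th)]])
    t=B.mean(0)-R@A.mean(0); return R,t,np.degrees(th),np.abs(A@R.T+t-B).max()
E
python3 - <<'E'
from h import *
for n in ["top","side"]:
    c=grab(n); im=c["pixels"]; hsv=cv2.cvtColor(im,cv2.COLOR_RGB2HSV)
    roi=np.zeros(im.shape[:2],bool)
    if n=="top": roi[150:255,270:405]=1
    else: roi[185:268,272:362]=1
    H,S,V=cv2.split(hsv)
    blue=(H>98)&(H<130)&(S>100); red=((H<8)|(H>172))&(S>120)
    m=roi&~blue&~red
    m=cv2.morphologyEx(m.astype(np.uint8),cv2.MORPH_OPEN,np.ones((5,5)))
    q=quad(m); print(n,"q",q.round(1).tolist())
    if n=="top":
        W=cast(c,q,0.012); print(W.round(4).tolist())
        print("sides",[np.linalg.norm(W[i]-W[i-1]).round(4) for i in range(4)])
        np.save("q.npy",W)
    g=roi&(H>12)&(H<30)&(S>90)&(V>60)
    ys,xs=np.where(g); print("gold",g.sum(),xs.min(),xs.max(),ys.min(),ys.max())
    g=cv2.morphologyEx(g.astype(np.uint8),cv2.MORPH_CLOSE,np.ones((7,7)))
    q=quad(g); print("mod",q.round(1).tolist()); W=cast(c,q,.047);print(W.round(4).tolist(),[np.linalg.norm(W[i]-W[i-1]).round(4) for i in range(4)])
E
```

```text
top q [[298.8, 157.9], [395.0, 187.1], [377.2, 247.6], [280.0, 217.7]]
[[0.7245, 0.0633, 0.012], [0.6445, -0.22, 0.012], [0.467, -0.1691, 0.012], [0.548, 0.1135, 0.012]]
sides [np.float64(0.1835), np.float64(0.2943), np.float64(0.1846), np.float64(0.294)]
gold 110 294 376 178 210Traceback (most recent call last):
  File "<stdin>", line 19, in <module>
  File "h.py", line 29, in quad
    vx,vy,x,y=cv2.fitLine(s.astype(np.float32),cv2.DIST_HUBER,0,.01,.01).ravel()
              ~~~~~~~~~~~^^^^^^^^^^^^^^^^^^^^^^^^^^^^^^^^^^^^^^^^^^^^^^^
cv2.error: OpenCV(4.12.0) /io/opencv/modules/imgproc/src/linefit.cpp:50: error: (-215:Assertion failed) count > 0 in function 'fitLine2D_wods'
```

```bash
python3 - <<'E'
from h import *
W=np.load("q.npy")
R,t,th,e=fit2(np.array([[.125,.170],[.125,-.125],[-.06,-.125],[-.06,.17]]),W[:,:2])
print("nest",t.round(4),th,e); np.savez("nest.npz",R=R,t=t,th=th)
c=grab("top")
w=lambda p:(R@np.array(p)+t).round(4)
for n,p in dict(seat=(0,-.05),tab=(.037,-.06),jaw=(.015,-.06),stop=(-.02,-.1)).items(): print(n,w(p))
# check proj of tab, fence
for p,z in [((-.025,-.02),.026),((-.025,.155),.026),((-.025,-.1),.042),((.015,-.02),.042),((.015,-.1),.042)]:
    u=proj(c,[[*w(p),z]])[0]; print(p,u.round(1),"zoom",((u-[265,145])*5).round())
z=np.array([[162,213],[332,238],[321,320],[150,294]])
q=z/5-.4+[265,145]
M=cast(c,q,.047); n=(M[:,:2]-t)@R
print("module in nest",n.round(4).tolist(),n.mean(0)); d=n[1]+n[2]-n[0]-n[3]; print("ang",np.degrees(np.arctan2(d[0],-d[1])), [np.linalg.norm(n[i]-n[i-1]).round(4) for i in range(4)])
E
```

```text
nest [ 0.5586 -0.0658] -15.902863803311934 0.0008729072529956028
seat [ 0.5449 -0.1139]
tab [ 0.5777 -0.1336]
jaw [ 0.5566 -0.1276]
stop [ 0.5119 -0.1565]
(-0.025, -0.02) [346.5 225.4] zoom [407. 402.]
(-0.025, 0.155) [288.1 207.5] zoom [116. 313.]
(-0.025, -0.1) [373.8 233.3] zoom [544. 442.]
(0.015, -0.02) [350.9 211.6] zoom [429. 333.]
(0.015, -0.1) [377.7 219.8] zoom [564. 374.]
module in nest [[0.0363, 0.1467], [0.051, 0.0502], [0.0044, 0.0426], [-0.0098, 0.1395]] [0.02046631 0.09476883]
ang 8.530675463500788 [np.float64(0.0467), np.float64(0.0976), np.float64(0.0472), np.float64(0.0979)]
```

```bash
cat >> h.py <<'E'
N=np.load("nest.npz") if __import__("os").path.exists("nest.npz") else None
def n2w(p): return N["R"]@np.array(p)+N["t"]
def w2n(p): return N["R"].T@(np.array(p)[:2]-N["t"])
from scipy.spatial.transform import Rotation as Ro
def plan(P0,rot0,vias,n):
    """vias: list of (x,y,z,yaw); n rows each. prints rounded rows"""
    p=np.array(P0,float);R=Ro.from_euler("xyz",rot0,degrees=True)
    for (x,y,z,yaw),k in zip(vias,n):
        for i in range(k):
            left=k-i
            d=R.inv().apply((np.array([x,y,z])-p)/left); 
            Rt=Ro.from_euler("xyz",[180,0,yaw],degrees=True)
            r=(R.inv()*Rt).as_rotvec(degrees=True)/left
            d=d.round(3); r=r.round(0 if left>1 else 1)
            print(d.tolist(),r.tolist())
            p=p+R.apply(d); R=R*Ro.from_rotvec(r,degrees=True)
    print("end",p.round(4),R.as_euler("xyz",degrees=True).round(1))
E
python3 - <<'E'
from h import *
h=n2w([.0149,.1324]); print(h)
plan([.144,-.634,.248],[180,0,12.8],[(.50,-.33,.23,45),(*h,.17,82.6)],[9,9])
E
```

```text
[0.60917677 0.05744572]
[0.046, -0.024, 0.002] [-0.0, 0.0, -4.0]
[0.048, -0.021, 0.002] [-0.0, 0.0, -4.0]
[0.049, -0.018, 0.002] [-0.0, 0.0, -3.0]
[0.05, -0.015, 0.002] [-0.0, 0.0, -4.0]
[0.051, -0.011, 0.002] [-0.0, 0.0, -3.0]
[0.051, -0.009, 0.002] [-0.0, 0.0, -4.0]
[0.052, -0.005, 0.002] [-0.0, 0.0, -3.0]
[0.052, -0.002, 0.002] [-0.0, 0.0, -4.0]
[0.051, 0.001, 0.002] [-0.0, 0.0, -3.2]
[0.039, -0.022, 0.007] [-0.0, 0.0, -4.0]
[0.04, -0.019, 0.007] [-0.0, 0.0, -4.0]
[0.042, -0.016, 0.007] [-0.0, 0.0, -4.0]
[0.043, -0.013, 0.006] [-0.0, 0.0, -4.0]
[0.044, -0.01, 0.007] [-0.0, 0.0, -4.0]
[0.044, -0.007, 0.006] [-0.0, 0.0, -4.0]
[0.045, -0.005, 0.007] [-0.0, 0.0, -5.0]
[0.045, -0.0, 0.006] [-0.0, 0.0, -4.0]
[0.044, 0.002, 0.007] [-0.0, 0.0, -4.6]
end [0.6088 0.0575 0.17  ] [-180.     0.    82.6]
```

```bash
python3 -m creep '[{"tx":0.046,"ty":-0.024,"tz":0.002,"rz":-4},{"tx":0.048,"ty":-0.021,"tz":0.002,"rz":-4},{"tx":0.049,"ty":-0.018,"tz":0.002,"rz":-3},{"tx":0.05,"ty":-0.015,"tz":0.002,"rz":-4},{"tx":0.051,"ty":-0.011,"tz":0.002,"rz":-3},{"tx":0.051,"ty":-0.009,"tz":0.002,"rz":-4},{"tx":0.052,"ty":-0.005,"tz":0.002,"rz":-3},{"tx":0.052,"ty":-0.002,"tz":0.002,"rz":-4},{"tx":0.051,"ty":0.001,"tz":0.002,"rz":-3.2},{"tx":0.039,"ty":-0.022,"tz":0.007,"rz":-4},{"tx":0.04,"ty":-0.019,"tz":0.007,"rz":-4},{"tx":0.042,"ty":-0.016,"tz":0.007,"rz":-4},{"tx":0.043,"ty":-0.013,"tz":0.006,"rz":-4},{"tx":0.044,"ty":-0.01,"tz":0.007,"rz":-4},{"tx":0.044,"ty":-0.007,"tz":0.006,"rz":-4},{"tx":0.045,"ty":-0.005,"tz":0.007,"rz":-5},{"tx":0.045,"tz":0.006,"rz":-4},{"tx":0.044,"ty":0.002,"tz":0.007,"rz":-4.6},{},{}]' 0.087 20
python3 - <<'E'
from h import *
c=grab("wrist","w1"); grab("top","t1"); o=env.get_obs(); print(o["tool_pos"],o["tool_rot"],o["force"],o["time_s"])
print(-c["R"].T@c["t"])
np.savez("w1.npz",**{k:c[k] for k in c})
E
```

```text
[ 0.14420592 -0.63371917  0.24731587] [-1.79980397e+02  3.37134009e-03  1.28237783e+01] [-0.28254012  0.14883191  0.28533489] 0.35
[ 0.21425948 -0.6177194   0.38468251]$[0]: bad value
```

View pics/w1.png

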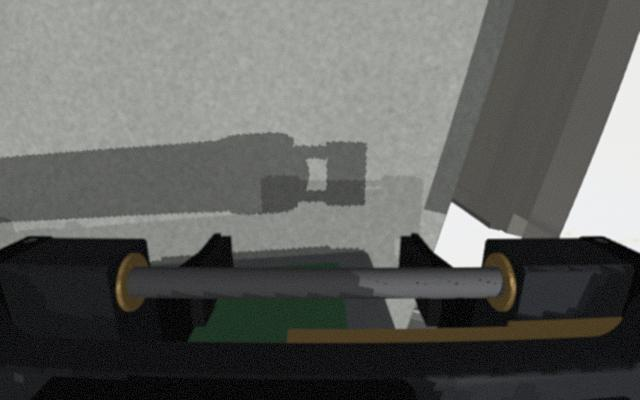

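The call was refused, so nothing moved. It seems every row needs all six keys.

```bash
python3 -m creep '[{"tx":0.046,"ty":-0.024,"tz":0.002,"rx":0,"ry":0,"rz":-4},{"tx":0.048,"ty":-0.021,"tz":0.002,"rx":0,"ry":0,"rz":-4},{"tx":0.049,"ty":-0.018,"tz":0.002,"rx":0,"ry":0,"rz":-3},{"tx":0.05,"ty":-0.015,"tz":0.002,"rx":0,"ry":0,"rz":-4},{"tx":0.051,"ty":-0.011,"tz":0.002,"rx":0,"ry":0,"rz":-3},{"tx":0.051,"ty":-0.009,"tz":0.002,"rx":0,"ry":0,"rz":-4},{"tx":0.052,"ty":-0.005,"tz":0.002,"rx":0,"ry":0,"rz":-3},{"tx":0.052,"ty":-0.002,"tz":0.002,"rx":0,"ry":0,"rz":-4},{"tx":0.051,"ty":0.001,"tz":0.002,"rx":0,"ry":0,"rz":-3.2},{"tx":0.039,"ty":-0.022,"tz":0.007,"rx":0,"ry":0,"rz":-4},{"tx":0.04,"ty":-0.019,"tz":0.007,"rx":0,"ry":0,"rz":-4},{"tx":0.042,"ty":-0.016,"tz":0.007,"rx":0,"ry":0,"rz":-4},{"tx":0.043,"ty":-0.013,"tz":0.006,"rx":0,"ry":0,"rz":-4},{"tx":0.044,"ty":-0.01,"tz":0.007,"rx":0,"ry":0,"rz":-4},{"tx":0.044,"ty":-0.007,"tz":0.006,"rx":0,"ry":0,"rz":-4},{"tx":0.045,"ty":-0.005,"tz":0.007,"rx":0,"ry":0,"rz":-5},{"tx":0.045,"ty":0,"tz":0.006,"rx":0,"ry":0,"rz":-4},{"tx":0.044,"ty":0.002,"tz":0.007,"rx":0,"ry":0,"rz":-4.6},{"tx":0,"ty":0,"tz":0,"rx":0,"ry":0,"rz":0},{"tx":0,"ty":0,"tz":0,"rx":0,"ry":0,"rz":0}]' 0.087 20
python3 - <<'E'
from h import *
c=grab("wrist","w1"); grab("top","t1"); o=env.get_obs(); print(o["tool_pos"],o["tool_rot"],o["force"],o["time_s"])
print(-c["R"].T@c["t"])
np.savez("w1.npz",**{k:c[k] for k in c})
E
```

```text
time_s: 2.85
tool_pos: [0.6088, 0.0572, 0.1694]
tool_rot: [-180.0, 0.1, 82.6]
force: [1.0, -0.5, -0.9]
grip_width: 0.0869
[0.60893893 0.05593916 0.16958208] [1.79988287e+02 6.70830172e-02 8.24676247e+01] [0.07713182 0.3438438  0.0029654 ] 2.95
[0.61749689 0.12911924 0.30694883]
```

View pics/w1.png

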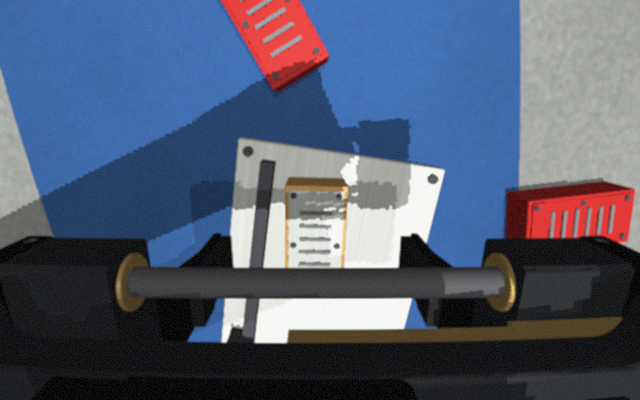

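The wrist view shows the module's rear end at cols 286–348, rows 180–190, between the fingers. The fence is at col ~265, and the plate corners are at (240,138) and (444,170). I'll refine from these.

```bash
python3 - <<'E'
from h import *
c=dict(np.load("w1.npz"))
i=c["pixels"][125:275,220:460,::-1]
cv2.imwrite("pics/w1z.png",cv2.resize(i,None,fx=3.3,fy=3.3,interpolation=cv2.INTER_CUBIC))
E
```

```text
(no output)
```

View pics/w1z.png

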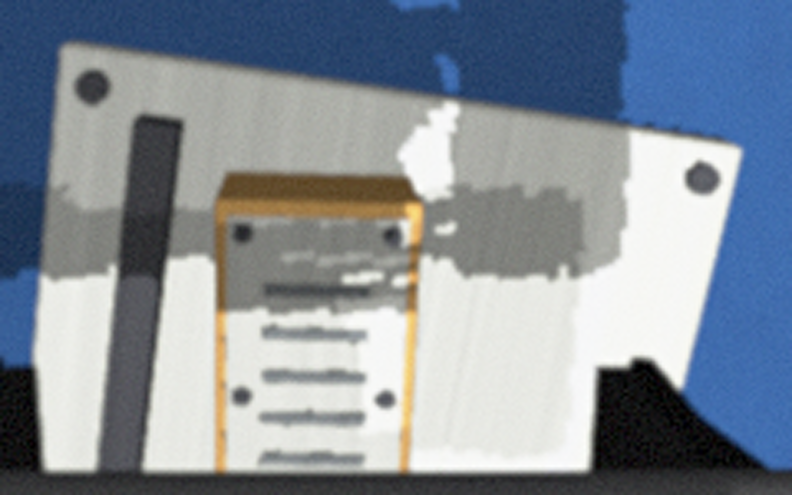

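```bash
python3 - <<'E'
from h import *
c=dict(np.load("w1.npz"))
f=lambda z,h:cast(c,(np.array(z,float)+.5)/3.3-.5+[220,125],h)
print("plate",[w2n(p).round(4) for p in f([[62,43],[742,147]],.012)], "expect (-.06,.17),(.125,.17)")
print("fence",[w2n(p).round(4) for p in f([[182,122],[143,470]],.026)], "expect x -.025, y .155")
m=f([[216,200],[422,206],[218,470],[406,470]],.047); n=np.array([w2n(p) for p in m]); print("mod",n.round(4))
print("ang",np.degrees(np.arctan2(n[0,0]-n[2,0],n[0,1]-n[2,1])),np.degrees(np.arctan2(n[1,0]-n[3,0],n[1,1]-n[3,1])),"width",np.linalg.norm(n[1]-n[0]))
r=(n[0]+n[1])/2; a=np.radians(8.5); print("rear mid",r,"centre",r-.05*np.array([-np.sin(a),np.cos(a)]))
o=env.get_obs(); print("tcp nest",w2n(o["tool_pos"]))
E
```

```text
plate [array([-0.0588,  0.1693]), array([0.125, 0.169])] expect (-.06,.17),(.125,.17)
fence [array([-0.0237,  0.1556]), array([-0.0233,  0.0576])] expect x -.025, y .155
mod [[-0.0115  0.1417]
 [ 0.0375  0.1475]
 [-0.0022  0.0714]
 [ 0.0455  0.0785]]
ang -7.482790209814379 -6.6018953633278565 width 0.049292184669072966
rear mid [0.01298855 0.14462743] centre [0.02037902 0.09517664]
tcp nest [0.01508408 0.13088593]
```

```bash
python3 -m creep '[{"tx":0.002,"ty":0,"tz":0.03,"rx":0,"ry":0,"rz":0.8},{"tx":0,"ty":0,"tz":0.03,"rx":0,"ry":0,"rz":0},{"tx":0,"ty":0,"tz":0.03,"rx":0,"ry":0,"rz":0},{"tx":0,"ty":0,"tz":0.018,"rx":0,"ry":0,"rz":0},{"tx":0,"ty":0,"tz":0.007,"rx":0,"ry":0,"rz":0},{"tx":0,"ty":0,"tz":0,"rx":0,"ry":0,"rz":0},{"tx":0,"ty":0,"tz":0,"rx":0,"ry":0,"rz":0}]'
python3 -m creep '[{"tx":0,"ty":0,"tz":0,"rx":0,"ry":0,"rz":0},{"tx":0,"ty":0,"tz":0,"rx":0,"ry":0,"rz":0},{"tx":0,"ty":0,"tz":0,"rx":0,"ry":0,"rz":0},{"tx":0,"ty":0,"tz":0,"rx":0,"ry":0,"rz":0}]' 0.04 15
python3 - <<'E'
from h import *
o=env.get_obs(); print("tcp nest",w2n(o["tool_pos"]),o["tool_pos"],o["tool_rot"],o["grip_width"],o["force"])
plan(o["tool_pos"],o["tool_rot"],[(*n2w([.002,.085]),.0545,74.1)],[6])
E
```

```text
time_s: 3.82
tool_pos: [0.6099, 0.06, 0.0557]
tool_rot: [179.9, -0.0, 81.8]
force: [0.9, 0.3, 0.6]
grip_width: 0.0868
time_s: 4.32
tool_pos: [0.6091, 0.0598, 0.0546]
tool_rot: [180.0, 0.0, 81.8]
force: [-0.8, 0.4, -0.1]
grip_width: 0.055
tcp nest [0.01413608 0.13467527] [0.60906552 0.05984323 0.05458287] [1.79994350e+02 8.42220945e-03 8.18286462e+01] 0.05496872656035968 [-0.77795402  0.35248645 -0.08812267]
[-0.008, -0.003, 0.0] [0.0, 0.0, 1.0]
[-0.008, -0.003, 0.0] [0.0, 0.0, 1.0]
[-0.008, -0.003, 0.0] [0.0, 0.0, 1.0]
[-0.008, -0.003, 0.0] [0.0, 0.0, 2.0]
[-0.008, -0.002, 0.0] [0.0, 0.0, 1.0]
[-0.008, -0.002, 0.0] [0.0, 0.0, 1.7]
end [0.5842 0.0157 0.0546] [180.    0.   74.1]
```

```bash
python3 -m creep '[{"tx":0,"ty":0,"tz":0,"rx":0,"ry":0,"rz":0},{"tx":0,"ty":0,"tz":0,"rx":0,"ry":0,"rz":0},{"tx":0,"ty":0,"tz":0,"rx":0,"ry":0,"rz":0}]'
python3 -m creep '[{"tx":-0.009,"ty":-0.003,"tz":0,"rx":0,"ry":0,"rz":1},{"tx":-0.009,"ty":-0.003,"tz":0,"rx":0,"ry":0,"rz":1},{"tx":-0.009,"ty":-0.003,"tz":0,"rx":0,"ry":0,"rz":1},{"tx":-0.009,"ty":-0.003,"tz":0,"rx":0,"ry":0,"rz":2},{"tx":-0.009,"ty":-0.002,"tz":0,"rx":0,"ry":0,"rz":1},{"tx":-0.008,"ty":-0.002,"tz":0,"rx":0,"ry":0,"rz":1.7},{"tx":0,"ty":0,"tz":0,"rx":0,"ry":0,"rz":0}]'
python3 - <<'E'
from h import *
c=grab("top","t2"); i=c["pixels"][145:260,265:410,::-1]
cv2.imwrite("pics/t2z.png",cv2.resize(i,None,fx=5,fy=5,interpolation=cv2.INTER_CUBIC))
o=env.get_obs(); print("tcp nest",w2n(o["tool_pos"]),o["tool_pos"],o["tool_rot"],o["grip_width"],o["force"])
c=grab("wrist","w2")
np.savez("w2.npz",**{k:c[k] for k in c})
i=c["pixels"][125:275,220:460,::-1]
cv2.imwrite("pics/w2z.png",cv2.resize(i,None,fx=3.3,fy=3.3,interpolation=cv2.INTER_CUBIC))
E
```

```text
time_s: 4.7
tool_pos: [0.6091, 0.0599, 0.0545]
tool_rot: [180.0, 0.0, 81.8]
force: [0.2, 0.2, 0.1]
grip_width: 0.0499
time_s: 5.58
tool_pos: [0.5827, 0.0092, 0.0545]
tool_rot: [-180.0, 0.1, 74.0]
force: [-0.3, -0.6, 0.1]
grip_width: 0.0502
tcp nest [0.002738   0.07915744] [0.58289139 0.00957336 0.05449925] [-1.79978877e+02  9.58193642e-02  7.40655528e+01] 0.049795988956734545 [-1.6699487  -1.21179417  1.56964332]
```

View pics/t2z.png

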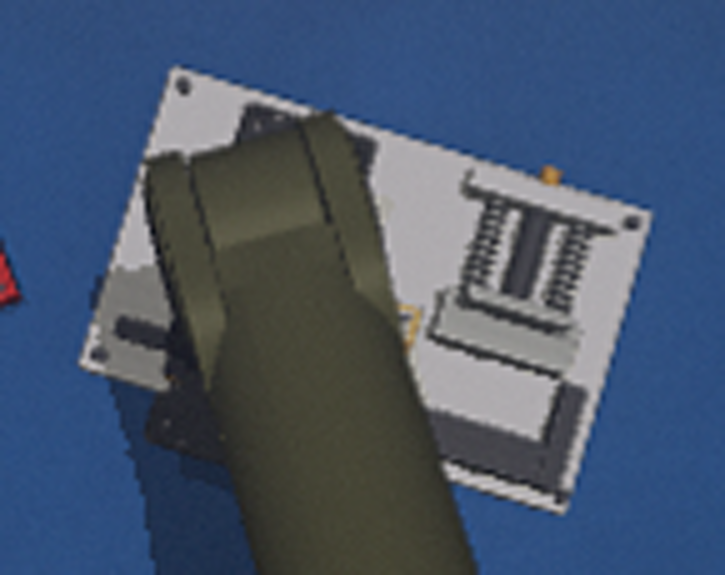

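View pics/w2z.png

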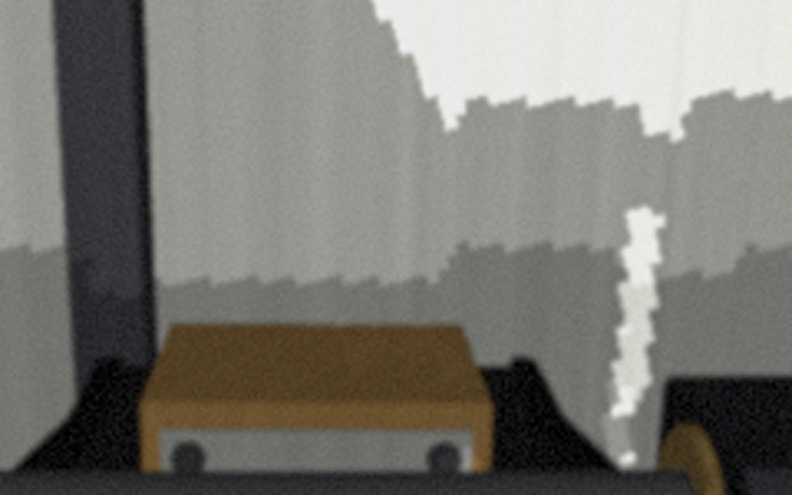

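Both views show the module held and lined up: rear edge at zoom row 403, cols 140–493, with the fence edge just to its left. The front end (gold corner at zoom (412,330)) is just short of the jaw. I'll compute its offset from the fence.

```bash
python3 - <<'E'
from h import *
c=dict(np.load("w2.npz"))
f=lambda z,h:[w2n(p).round(4).tolist() for p in cast(c,(np.array(z,float)+.5)/3.3-.5+[220,125],h)]
print("rear top",f([[140,403],[493,403]],.047)); print("rear bottom",f([[167,325],[462,325]],.012))
print("fence inner",f([[140,5],[154,330]],.026))
E
```

```text
rear top [[-0.0225, 0.0894], [0.0271, 0.0893]]
rear bottom [[-0.0232, 0.0888], [0.0272, 0.0887]]
fence inner [[-0.0234, 0.1431], [-0.0233, 0.0928]]
```

```bash
python3 -m creep '[{"tx":0,"ty":0,"tz":0,"rx":0,"ry":0,"rz":0},{"tx":0,"ty":0,"tz":0,"rx":0,"ry":0,"rz":0}]' 0.064
python3 -m creep '[{"tx":0,"ty":0,"tz":-0.02,"rx":0,"ry":0,"rz":0},{"tx":0,"ty":0,"tz":-0.03,"rx":0,"ry":0,"rz":0},{"tx":-0.005,"ty":0,"tz":-0.015,"rx":0,"ry":0,"rz":0}]'
python3 -m creep '[{"tx":-0.034,"ty":0.002,"tz":0,"rx":0,"ry":0,"rz":0},{"tx":-0.04,"ty":0.002,"tz":0,"rx":0,"ry":0,"rz":0},{"tx":-0.04,"ty":0.001,"tz":0,"rx":0,"ry":0,"rz":0},{"tx":-0.02,"ty":0,"tz":0,"rx":0,"ry":0,"rz":0},{"tx":0,"ty":0,"tz":0,"rx":0,"ry":0,"rz":0},{"tx":0,"ty":0,"tz":0.02,"rx":0,"ry":0,"rz":0},{"tx":0,"ty":0,"tz":0.02,"rx":0,"ry":0,"rz":0},{"tx":0,"ty":0,"tz":0.006,"rx":0,"ry":0,"rz":0},{"tx":0,"ty":0,"tz":0,"rx":0,"ry":0,"rz":0}]' 0 20
python3 - <<'E'
from h import *
o=env.get_obs(); print("tcp nest",w2n(o["tool_pos"]),o["tool_pos"],o["tool_rot"],o["grip_width"],o["force"])
c=grab("side","s3"); i=c["pixels"][180:270,270:370,::-1]
cv2.imwrite("pics/s3z.png",cv2.resize(i,None,fx=6,fy=6,interpolation=cv2.INTER_CUBIC))
E
```

```text
time_s: 5.92
tool_pos: [0.5834, 0.0115, 0.0545]
tool_rot: [180.0, -0.0, 74.2]
force: [-0.2, -0.2, 0.4]
grip_width: 0.0608
time_s: 6.3
tool_pos: [0.5833, 0.0068, 0.1225]
tool_rot: [179.8, -0.1, 74.2]
force: [-0.8, -0.7, 0.6]
grip_width: 0.0638
time_s: 7.42
tool_pos: [0.5496, -0.1234, 0.0725]
tool_rot: [-179.9, -0.0, 74.2]
force: [0.5, -0.5, 0.2]
grip_width: 0.0003
tcp nest [ 0.00715608 -0.05784187] [ 0.54960157 -0.12339325  0.07245138] [-1.79886792e+02 -2.42495099e-02  7.41879159e+01] 0.00031559737838706477 [ 0.53944348 -0.47583502  0.1681988 ]
```

View pics/s3z.png

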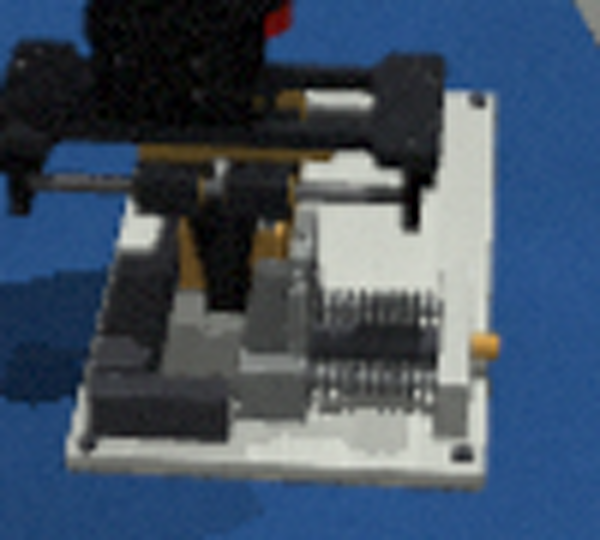

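The side view shows the closed fingers between the jaws (zoom ~(230,290)), left of the tab at ~(303,250) and clear of everything. Next, the push.

```bash
python3 -m creep '[{"tx":0,"ty":0.005,"tz":0,"rx":0,"ry":0,"rz":0},{"tx":0,"ty":0.005,"tz":0,"rx":0,"ry":0,"rz":0},{"tx":0,"ty":0.002,"tz":0,"rx":0,"ry":0,"rz":0},{"tx":0,"ty":0.0012,"tz":0,"rx":0,"ry":0,"rz":0},{"tx":0,"ty":0.0012,"tz":0,"rx":0,"ry":0,"rz":0},{"tx":0,"ty":0.0012,"tz":0,"rx":0,"ry":0,"rz":0},{"tx":0,"ty":0.0012,"tz":0,"rx":0,"ry":0,"rz":0},{"tx":0,"ty":0.0012,"tz":0,"rx":0,"ry":0,"rz":0},{"tx":0,"ty":0.0012,"tz":0,"rx":0,"ry":0,"rz":0},{"tx":0,"ty":0.0012,"tz":0,"rx":0,"ry":0,"rz":0},{"tx":0,"ty":0.0012,"tz":0,"rx":0,"ry":0,"rz":0},{"tx":0,"ty":0.0012,"tz":0,"rx":0,"ry":0,"rz":0}]'
python3 - <<'E'
from h import *
o=env.get_obs(); print("tcp nest",w2n(o["tool_pos"]))
E
```

```text
time_s: 8.98
tool_pos: [0.569, -0.1297, 0.0733]
tool_rot: [-179.6, 0.1, 74.1]
force: [-11.8, 2.6, 8.5]
grip_width: 0.0005
tcp nest [ 0.02749161 -0.05858032]
```

```bash
python3 -m creep '[{"tx":0,"ty":0.0012,"tz":0,"rx":0,"ry":0,"rz":0},{"tx":0,"ty":0.0012,"tz":0,"rx":0,"ry":0,"rz":0},{"tx":0,"ty":0.0012,"tz":0,"rx":0,"ry":0,"rz":0},{"tx":0,"ty":0.0012,"tz":0,"rx":0,"ry":0,"rz":0},{"tx":0,"ty":0.0012,"tz":0,"rx":0,"ry":0,"rz":0},{"tx":0,"ty":0.0012,"tz":0,"rx":0,"ry":0,"rz":0},{"tx":0,"ty":0.0012,"tz":0,"rx":0,"ry":0,"rz":0},{"tx":0,"ty":0.0012,"tz":0,"rx":0,"ry":0,"rz":0},{"tx":0,"ty":0.0012,"tz":0,"rx":0,"ry":0,"rz":0},{"tx":0,"ty":0.0012,"tz":0,"rx":0,"ry":0,"rz":0},{"tx":0,"ty":0.0012,"tz":0,"rx":0,"ry":0,"rz":0},{"tx":0,"ty":0.0012,"tz":0,"rx":0,"ry":0,"rz":0}]'
python3 - <<'E'
from h import *
o=env.get_obs(); print("tcp nest",w2n(o["tool_pos"]))
c=grab("side","s4"); i=c["pixels"][180:270,270:370,::-1]
cv2.imwrite("pics/s4z.png",cv2.resize(i,None,fx=6,fy=6,interpolation=cv2.INTER_CUBIC))
E
```

```text
time_s: 10.48
tool_pos: [0.58, -0.1328, 0.0732]
tool_rot: [-179.2, 0.1, 74.1]
force: [-19.5, 3.5, 15.5]
grip_width: 0.0007
tcp nest [ 0.03894161 -0.05859279]
```

View pics/s4z.png

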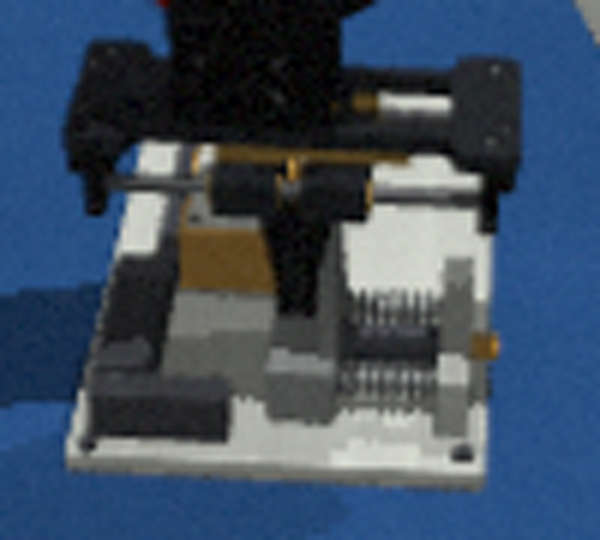

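The jaw is moving (left edge at zoom x 240→268) and force is about 20 N as expected. There's some upward rubbing on the tab, so I'll ease upward slightly as I push.

```bash
python3 -m creep '[{"tx":0,"ty":0.0012,"tz":-0.0003,"rx":0,"ry":0,"rz":0},{"tx":0,"ty":0.0012,"tz":-0.0003,"rx":0,"ry":0,"rz":0},{"tx":0,"ty":0.0012,"tz":-0.0003,"rx":0,"ry":0,"rz":0},{"tx":0,"ty":0.0012,"tz":-0.0003,"rx":0,"ry":0,"rz":0},{"tx":0,"ty":0.0012,"tz":-0.0003,"rx":0,"ry":0,"rz":0},{"tx":0,"ty":0.0012,"tz":-0.0003,"rx":0,"ry":0,"rz":0},{"tx":0,"ty":0.0012,"tz":0,"rx":0,"ry":0,"rz":0},{"tx":0,"ty":0.0012,"tz":0,"rx":0,"ry":0,"rz":0},{"tx":0,"ty":0.0012,"tz":0,"rx":0,"ry":0,"rz":0},{"tx":0,"ty":0.0012,"tz":0,"rx":0,"ry":0,"rz":0},{"tx":0,"ty":0.0012,"tz":0,"rx":0,"ry":0,"rz":0},{"tx":0,"ty":0.0012,"tz":0,"rx":0,"ry":0,"rz":0}]'
python3 - <<'E'
from h import *
o=env.get_obs(); print("tcp nest",w2n(o["tool_pos"]))
E
```

```text
time_s: 12.02
tool_pos: [0.5922, -0.1363, 0.0734]
tool_rot: [-179.0, 0.1, 74.2]
force: [-19.6, 3.9, 9.0]
grip_width: 0.0006
tcp nest [ 0.05170571 -0.05857814]
```

```bash
python3 -m creep '[{"tx":0,"ty":0.0012,"tz":0,"rx":0,"ry":0,"rz":0},{"tx":0,"ty":0.0012,"tz":0,"rx":0,"ry":0,"rz":0},{"tx":0,"ty":0.0012,"tz":0,"rx":0,"ry":0,"rz":0},{"tx":0,"ty":0.0012,"tz":0,"rx":0,"ry":0,"rz":0},{"tx":0,"ty":0.0005,"tz":0,"rx":0,"ry":0,"rz":0},{"tx":0,"ty":-0.01,"tz":0,"rx":0,"ry":0,"rz":0},{"tx":0,"ty":-0.02,"tz":-0.02,"rx":0,"ry":0,"rz":0},{"tx":0,"ty":-0.01,"tz":-0.03,"rx":0,"ry":0,"rz":0}]'
python3 -m creep '[{"tx":0.04,"ty":-0.01,"tz":0,"rx":0,"ry":0,"rz":0},{"tx":0.045,"ty":-0.008,"tz":0,"rx":0,"ry":0,"rz":0},{"tx":0.045,"ty":0,"tz":0,"rx":0,"ry":0,"rz":0},{"tx":0.009,"ty":0,"tz":0,"rx":0,"ry":0,"rz":0}]' 0.066 15
python3 - <<'E'
from h import *
o=env.get_obs(); print("tcp nest",w2n(o["tool_pos"]),o["tool_pos"],o["tool_rot"],o["grip_width"])
E
```

```text
time_s: 13.02
tool_pos: [0.5653, -0.1286, 0.125]
tool_rot: [-179.9, -0.0, 74.1]
force: [0.1, -0.2, 0.6]
grip_width: 0.0006
time_s: 13.52
tool_pos: [0.588, 0.0143, 0.126]
tool_rot: [179.9, -0.2, 74.5]
force: [-0.5, -0.3, -0.2]
grip_width: 0.0327
tcp nest [0.00630998 0.08513007] [0.5879632  0.01433865 0.12604152] [ 1.79883092e+02 -1.56509544e-01  7.44539119e+01] 0.032714976438656326
```

```bash
python3 -m creep '[{"tx":0,"ty":-0.003,"tz":0.02,"rx":0,"ry":0,"rz":0},{"tx":0,"ty":0,"tz":0.018,"rx":0,"ry":0,"rz":0},{"tx":0,"ty":0,"tz":0,"rx":0,"ry":0,"rz":0},{"tx":0,"ty":0,"tz":0.002,"rx":0,"ry":0,"rz":0}]'
python3 - <<'E'
from h import *
o=env.get_obs(); print("tcp nest",w2n(o["tool_pos"]),o["tool_pos"],o["tool_rot"],o["grip_width"])
c=grab("wrist","w5")
E
```

```text
time_s: 14.02
tool_pos: [0.5847, 0.0101, 0.0857]
tool_rot: [179.9, -0.0, 74.1]
force: [0.4, -0.3, 0.1]
grip_width: 0.0647
tcp nest [0.00432609 0.080127  ] [0.58468436 0.01007066 0.08566249] [ 1.79949928e+02 -1.18966593e-02  7.40737268e+01] 0.06466784780089894
```

View pics/w5.png

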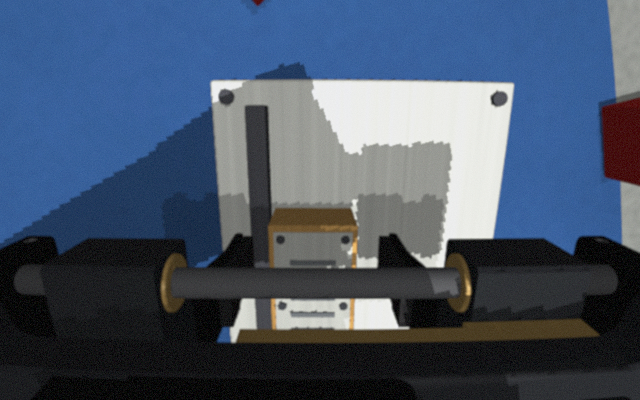

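The module (cols 270–357) sits between the fingers. Descend, grip, and insert.

```bash
python3 -m creep '[{"tx":0,"ty":-0.0015,"tz":0.016,"rx":0,"ry":0,"rz":0},{"tx":0,"ty":0,"tz":0.015,"rx":0,"ry":0,"rz":0},{"tx":0,"ty":0,"tz":0,"rx":0,"ry":0,"rz":0}]'
python3 -m creep '[{"tx":0,"ty":0,"tz":0,"rx":0,"ry":0,"rz":0},{"tx":0,"ty":0,"tz":0,"rx":0,"ry":0,"rz":0},{"tx":0,"ty":0,"tz":0,"rx":0,"ry":0,"rz":0}]' 0.04 15
python3 - <<'E'
from h import *
o=env.get_obs(); print("tcp nest",w2n(o["tool_pos"]),o["tool_pos"],o["tool_rot"],o["grip_width"],o["force"])
E
```

```text
time_s: 14.45
tool_pos: [0.5818, 0.0109, 0.0527]
tool_rot: [-179.9, 0.0, 74.1]
force: [-0.7, 0.1, 0.1]
grip_width: 0.0657
time_s: 14.82
tool_pos: [0.5829, 0.011, 0.0546]
tool_rot: [180.0, -0.0, 74.1]
force: [-0.3, 0.6, -0.3]
grip_width: 0.0496
tcp nest [0.00237999 0.08053104] [0.58292346 0.01099248 0.05462643] [ 1.79966193e+02 -6.31014119e-04  7.41263159e+01] 0.04964341554176604 [-0.25480231  0.62039307 -0.31506883]
```

```bash
python3 -m creep '[{"tx":-0.008,"ty":0,"tz":0,"rx":0,"ry":0,"rz":0},{"tx":-0.012,"ty":0,"tz":0,"rx":0,"ry":0,"rz":0},{"tx":-0.012,"ty":0,"tz":0,"rx":0,"ry":0,"rz":0},{"tx":-0.012,"ty":0,"tz":0,"rx":0,"ry":0,"rz":0}]'
python3 -m creep '[{"tx":-0.012,"ty":0,"tz":0,"rx":0,"ry":0,"rz":0},{"tx":-0.012,"ty":0,"tz":0,"rx":0,"ry":0,"rz":0},{"tx":-0.01,"ty":0,"tz":0,"rx":0,"ry":0,"rz":0},{"tx":-0.005,"ty":0,"tz":0,"rx":0,"ry":0,"rz":0},{"tx":0,"ty":0,"tz":0,"rx":0,"ry":0,"rz":0}]'
python3 - <<'E'
from h import *
o=env.get_obs(); print("tcp nest",w2n(o["tool_pos"]),o["tool_pos"],o["tool_rot"],o["grip_width"],o["force"])
c=grab("wrist","w6"); 
np.savez("w6.npz",**{k:c[k] for k in c})
c=grab("side","s6"); i=c["pixels"][180:270,270:370,::-1]
cv2.imwrite("pics/s6z.png",cv2.resize(i,None,fx=6,fy=6,interpolation=cv2.INTER_CUBIC))
E
```

```text
time_s: 15.32
tool_pos: [0.5707, -0.0322, 0.0546]
tool_rot: [180.0, -0.0, 74.1]
force: [1.0, 3.0, 1.8]
grip_width: 0.0499
time_s: 15.95
tool_pos: [0.56, -0.0698, 0.0546]
tool_rot: [180.0, 0.1, 74.1]
force: [-0.1, 0.7, 4.4]
grip_width: 0.0497
tcp nest [ 0.00251459 -0.00343205] [ 0.5600464  -0.06979402  0.05460588] [1.79972181e+02 6.25275032e-02 7.40883229e+01] 0.0497362278629481 [-0.08905357  0.74255141  4.35233188]
```

View pics/s6z.png

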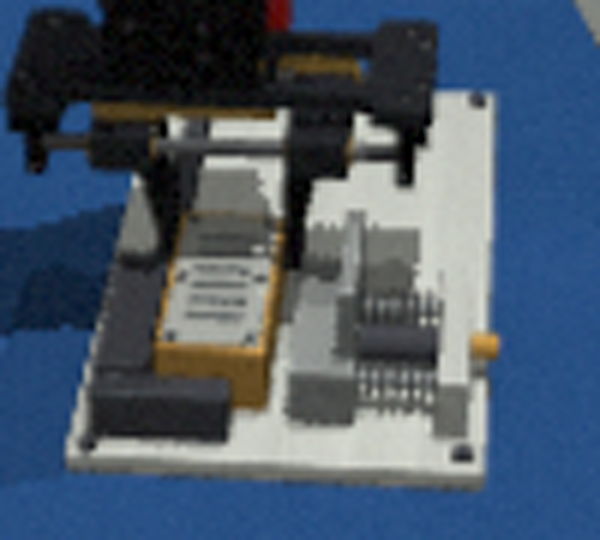

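View pics/w6.png

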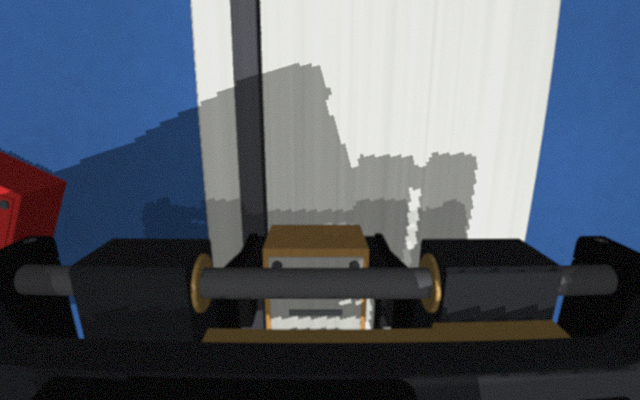

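The module is in the gap with its front edge almost at the stop, and the jaw is still open. I'll nudge it another 4 mm, then let go.

```bash
python3 -m creep '[{"tx":-0.002,"ty":0,"tz":0,"rx":0,"ry":0,"rz":0},{"tx":-0.002,"ty":0,"tz":0,"rx":0,"ry":0,"rz":0},{"tx":0,"ty":0,"tz":0,"rx":0,"ry":0,"rz":0}]'
python3 -m creep '[{"tx":0,"ty":0,"tz":0,"rx":0,"ry":0,"rz":0},{"tx":0,"ty":0,"tz":0,"rx":0,"ry":0,"rz":0}]' 0.062
python3 -m creep '[{"tx":0,"ty":0,"tz":-0.02,"rx":0,"ry":0,"rz":0},{"tx":0.01,"ty":0,"tz":-0.03,"rx":0,"ry":0,"rz":0},{"tx":0.02,"ty":0,"tz":0,"rx":0,"ry":0,"rz":0},{"tx":0.015,"ty":0,"tz":0,"rx":0,"ry":0,"rz":0},{"tx":0,"ty":0,"tz":0,"rx":0,"ry":0,"rz":0}]' - 20
python3 - <<'E'
from h import *
o=env.get_obs(); print("tcp nest",w2n(o["tool_pos"]),o["tool_pos"],o["tool_rot"],o["grip_width"],o["force"])
c=grab("wrist","w7"); 
np.savez("w7.npz",**{k:c[k] for k in c})
c=grab("side","s7"); i=c["pixels"][180:270,270:370,::-1]
cv2.imwrite("pics/s7z.png",cv2.resize(i,None,fx=6,fy=6,interpolation=cv2.INTER_CUBIC))
E
```

```text
time_s: 16.42
tool_pos: [0.5593, -0.0719, 0.0546]
tool_rot: [180.0, -0.0, 74.2]
force: [1.1, 4.9, 5.5]
grip_width: 0.05
time_s: 16.68
tool_pos: [0.5577, -0.074, 0.0533]
tool_rot: [-179.9, 0.1, 74.1]
force: [-0.2, -0.8, 0.0]
grip_width: 0.0595
time_s: 17.3
tool_pos: [0.5712, -0.028, 0.1046]
tool_rot: [-180.0, -0.0, 74.3]
force: [-0.1, -1.3, -0.5]
grip_width: 0.0623
tcp nest [0.00182814 0.03980826] [ 0.57123439 -0.02802052  0.10461339] [-1.79992372e+02 -1.31884990e-02  7.42684031e+01] 0.06229461696198425 [-0.07855705 -1.27197737 -0.54367704]
```

View pics/s7z.png

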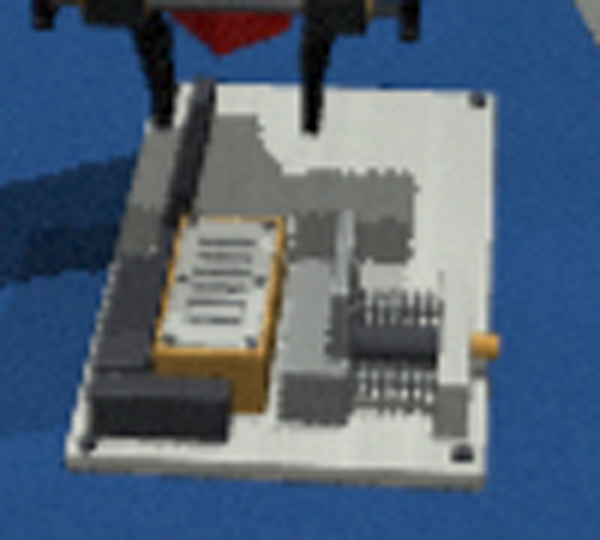

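View pics/w7.png

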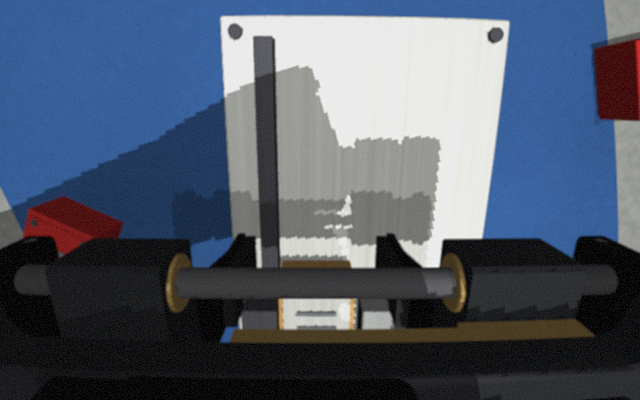

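```bash
python3 -m creep '[{"tx":0,"ty":-0.002,"tz":0.01,"rx":0,"ry":0,"rz":0},{"tx":0,"ty":0,"tz":0.01,"rx":0,"ry":0,"rz":0},{"tx":0,"ty":0,"tz":0,"rx":0,"ry":0,"rz":0},{"tx":0,"ty":0,"tz":0,"rx":0,"ry":0,"rz":0},{"tx":0,"ty":0,"tz":0.01,"rx":0,"ry":0,"rz":0},{"tx":0,"ty":0,"tz":0.014,"rx":0,"ry":0,"rz":0},{"tx":0,"ty":0,"tz":0.014,"rx":0,"ry":0,"rz":0},{"tx":-0.008,"ty":0,"tz":0,"rx":0,"ry":0,"rz":0},{"tx":-0.008,"ty":0,"tz":0,"rx":0,"ry":0,"rz":0},{"tx":0,"ty":0,"tz":0,"rx":0,"ry":0,"rz":0}]' 0 20
python3 - <<'E'
from h import *
o=env.get_obs(); print("tcp nest",w2n(o["tool_pos"]),o["tool_pos"],o["tool_rot"],o["grip_width"],o["force"])
E
```

```text
time_s: 18.65
tool_pos: [0.5651, -0.0457, 0.0467]
tool_rot: [180.0, 0.0, 74.0]
force: [0.8, 0.7, 0.6]
grip_width: 0.0006
tcp nest [0.0007713  0.02108935] [ 0.56508887 -0.04573343  0.04672292] [1.79951413e+02 3.80979454e-02 7.40113378e+01] 0.0006099478295668887 [0.759717   0.65678314 0.62194608]
```

```bash
python3 -m creep '[{"tx":-0.003,"ty":0,"tz":0,"rx":0,"ry":0,"rz":0},{"tx":-0.003,"ty":0,"tz":0,"rx":0,"ry":0,"rz":0},{"tx":-0.002,"ty":0,"tz":0,"rx":0,"ry":0,"rz":0},{"tx":-0.002,"ty":0,"tz":0,"rx":0,"ry":0,"rz":0},{"tx":-0.001,"ty":0,"tz":0,"rx":0,"ry":0,"rz":0}]'
python3 - <<'E'
from h import *
o=env.get_obs(); print("tcp nest",w2n(o["tool_pos"]),o["force"])
E
```

```text
time_s: 19.27
tool_pos: [0.5622, -0.0544, 0.0465]
tool_rot: [180.0, -0.0, 74.2]
force: [0.8, 2.1, 0.1]
grip_width: 0.0004
tcp nest [0.00031764 0.01199188] [0.78220454 2.12831996 0.1104623 ]
```

```bash
for k in 1 2; do python3 -m creep '[{"tx":-0.001,"ty":0,"tz":0,"rx":0,"ry":0,"rz":0},{"tx":-0.001,"ty":0,"tz":0,"rx":0,"ry":0,"rz":0}]'|grep -E 'pos|force'; done
python3 - <<'E'
from h import *
o=env.get_obs(); print("tcp nest",w2n(o["tool_pos"]),o["force"])
c=grab("side","s8"); i=c["pixels"][180:270,270:370,::-1]
cv2.imwrite("pics/s8z.png",cv2.resize(i,None,fx=6,fy=6,interpolation=cv2.INTER_CUBIC))
E
```

```text
tool_pos: [0.5619, -0.0554, 0.0466]
force: [2.4, 5.6, 1.4]
tool_pos: [0.562, -0.0556, 0.0467]
force: [3.4, 8.6, -0.7]
tcp nest [0.00051982 0.01079874] [ 3.444642    8.63171172 -0.69609323]
```

View pics/s8z.png

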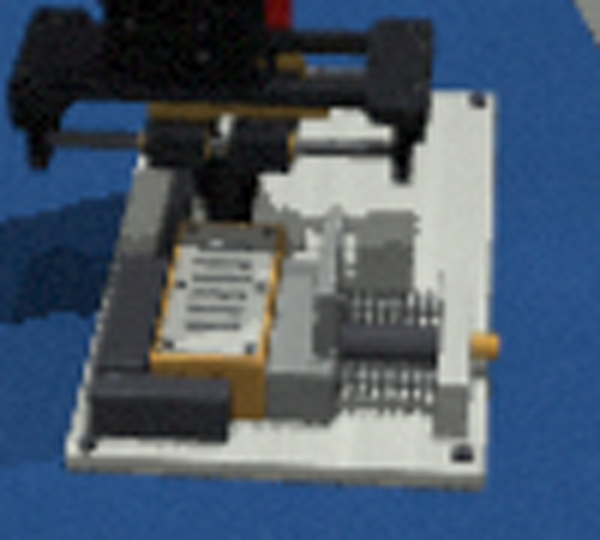

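Force rises to ~9 N with no further motion, so the module is home against the stop, and the jaw is just about to touch it. Backing off and waiting for it to close.

```bash
python3 -m creep '[{"tx":0.004,"ty":0,"tz":0,"rx":0,"ry":0,"rz":0},{"tx":0.015,"ty":0,"tz":0,"rx":0,"ry":0,"rz":0},{"tx":0.03,"ty":0,"tz":-0.01,"rx":0,"ry":0,"rz":0},{"tx":0.04,"ty":0,"tz":-0.04,"rx":0,"ry":0,"rz":0},{"tx":0.04,"ty":0,"tz":-0.05,"rx":0,"ry":0,"rz":0},{"tx":0.04,"ty":0,"tz":-0.05,"rx":0,"ry":0,"rz":0},{"tx":0,"ty":0,"tz":0,"rx":0,"ry":0,"rz":0},{"tx":0,"ty":0,"tz":0,"rx":0,"ry":0,"rz":0},{"tx":0,"ty":0,"tz":0,"rx":0,"ry":0,"rz":0},{"tx":0,"ty":0,"tz":0,"rx":0,"ry":0,"rz":0},{"tx":0,"ty":0,"tz":0,"rx":0,"ry":0,"rz":0},{"tx":0,"ty":0,"tz":0,"rx":0,"ry":0,"rz":0},{"tx":0,"ty":0,"tz":0,"rx":0,"ry":0,"rz":0},{"tx":0,"ty":0,"tz":0,"rx":0,"ry":0,"rz":0},{"tx":0,"ty":0,"tz":0,"rx":0,"ry":0,"rz":0},{"tx":0,"ty":0,"tz":0,"rx":0,"ry":0,"rz":0},{"tx":0,"ty":0,"tz":0,"rx":0,"ry":0,"rz":0},{"tx":0,"ty":0,"tz":0,"rx":0,"ry":0,"rz":0},{"tx":0,"ty":0,"tz":0,"rx":0,"ry":0,"rz":0},{"tx":0,"ty":0,"tz":0,"rx":0,"ry":0,"rz":0}]'
python3 -m creep '[{"tx":0,"ty":0,"tz":0,"rx":0,"ry":0,"rz":0},{"tx":0,"ty":0,"tz":0,"rx":0,"ry":0,"rz":0},{"tx":0,"ty":0,"tz":0,"rx":0,"ry":0,"rz":0},{"tx":0,"ty":0,"tz":0,"rx":0,"ry":0,"rz":0},{"tx":0,"ty":0,"tz":0,"rx":0,"ry":0,"rz":0},{"tx":0,"ty":0,"tz":0,"rx":0,"ry":0,"rz":0},{"tx":0,"ty":0,"tz":0,"rx":0,"ry":0,"rz":0},{"tx":0,"ty":0,"tz":0,"rx":0,"ry":0,"rz":0},{"tx":0,"ty":0,"tz":0,"rx":0,"ry":0,"rz":0},{"tx":0,"ty":0,"tz":0,"rx":0,"ry":0,"rz":0},{"tx":0,"ty":0,"tz":0,"rx":0,"ry":0,"rz":0},{"tx":0,"ty":0,"tz":0,"rx":0,"ry":0,"rz":0}]'
python3 - <<'E'
from h import *
c=grab("wrist","w9"); np.savez("w9.npz",**{k:c[k] for k in c})
c=grab("side","s9"); i=c["pixels"][180:270,270:370,::-1]
a=cv2.resize(i,None,fx=6,fy=6,interpolation=cv2.INTER_CUBIC); cv2.imwrite("pics/s9z.png",a)
c=grab("top","t9"); np.savez("t9.npz",**{k:c[k] for k in c});i=c["pixels"][145:260,265:410,::-1]
cv2.imwrite("pics/t9z.png",cv2.resize(i,None,fx=5,fy=5,interpolation=cv2.INTER_CUBIC))
E
```

```text
time_s: 22.32
tool_pos: [0.6065, 0.102, 0.1939]
tool_rot: [-180.0, 0.0, 74.1]
force: [0.1, 0.1, 0.6]
grip_width: 0.0003
time_s: 23.82
tool_pos: [0.6065, 0.102, 0.1939]
tool_rot: [-180.0, 0.0, 74.1]
force: [-0.2, -0.8, 0.3]
grip_width: 0.0006
```

View pics/s9z.png

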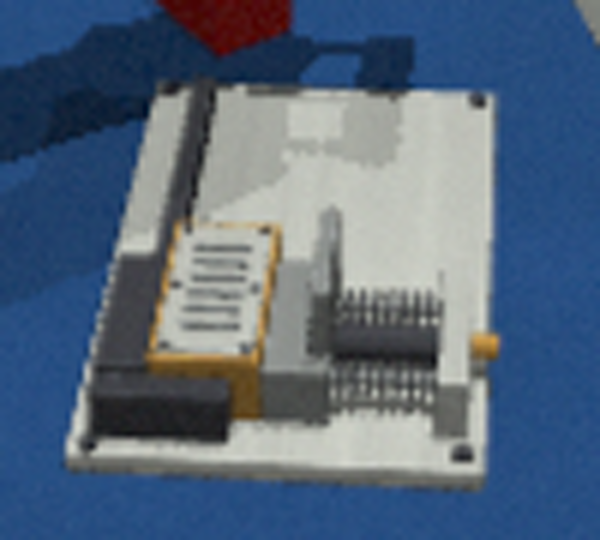

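View pics/t9z.png

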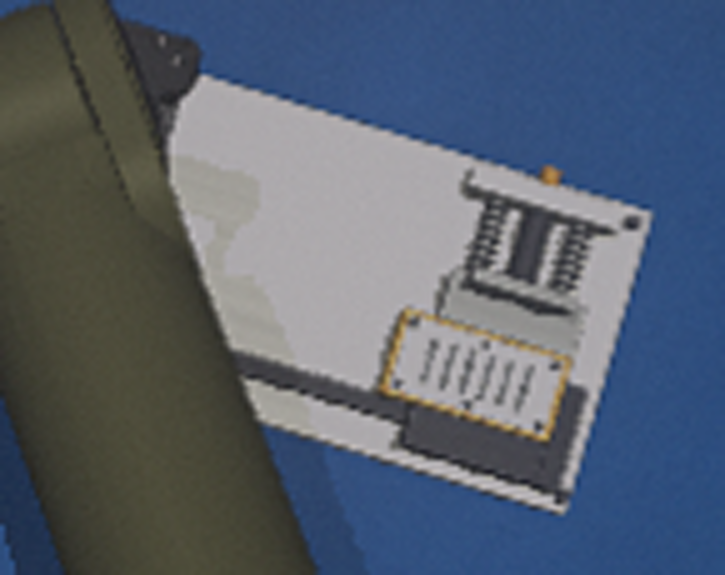

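View pics/w9.png

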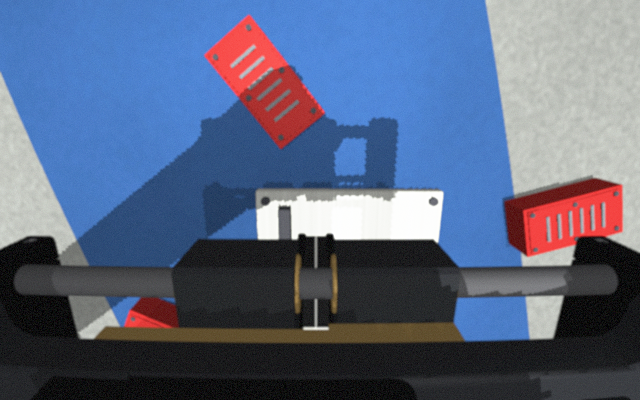

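```bash
python3 - <<'E'
from h import *
c=dict(np.load("t9.npz"))
q=np.array([[405,309],[572,357],[549,440],[382,390]])/5-.4+[265,145]
n=np.array([w2n(p) for p in cast(c,q,.047)]); print(n.round(4).tolist(),"centre",n.mean(0)); d=n[0]+n[3]-n[1]-n[2]; print("skew",np.degrees(np.arctan2(d[0],d[1])))
c=grab("side")
q=np.array([[180,220],[282,224],[257,364],[150,358]])/6-.4+[270,180]
n=np.array([w2n(p) for p in cast(c,q,.047)]); print(n.round(4).tolist(),"centre",n.mean(0));d=n[0]+n[1]-n[2]-n[3]; print("skew",np.degrees(np.arctan2(d[0],d[1])))
i=c["pixels"][180:270,270:370,::-1]; a=cv2.imread("pics/s9z.png"); b=cv2.resize(i,None,fx=6,fy=6,interpolation=cv2.INTER_CUBIC)
print(cv2.absdiff(a,b)[200:440,140:350].mean(), env.get_obs()["time_s"])
E
```

```text
[[0.0244, -0.0011], [0.0261, -0.0999], [-0.0229, -0.1006], [-0.0234, -0.0019]] centre [ 0.00102188 -0.05087849]
skew -0.6251407498424003
[[-0.0225, -0.0006], [0.0261, -0.0005], [0.0246, -0.101], [-0.0226, -0.1002]] centre [ 0.00141728 -0.0505639 ]
skew 0.4502236158979527
1.661223544973545 24.025
```

Both views put the module centre at nest (≈+1, ≈-51) mm with skew under 1°. I'll wait 2.5 s more to confirm everything is at rest, then hand in.

```bash
python3 -m creep '[{"tx":0,"ty":0,"tz":0,"rx":0,"ry":0,"rz":0},{"tx":0,"ty":0,"tz":0,"rx":0,"ry":0,"rz":0},{"tx":0,"ty":0,"tz":0,"rx":0,"ry":0,"rz":0},{"tx":0,"ty":0,"tz":0,"rx":0,"ry":0,"rz":0},{"tx":0,"ty":0,"tz":0,"rx":0,"ry":0,"rz":0},{"tx":0,"ty":0,"tz":0,"rx":0,"ry":0,"rz":0},{"tx":0,"ty":0,"tz":0,"rx":0,"ry":0,"rz":0},{"tx":0,"ty":0,"tz":0,"rx":0,"ry":0,"rz":0},{"tx":0,"ty":0,"tz":0,"rx":0,"ry":0,"rz":0},{"tx":0,"ty":0,"tz":0,"rx":0,"ry":0,"rz":0},{"tx":0,"ty":0,"tz":0,"rx":0,"ry":0,"rz":0},{"tx":0,"ty":0,"tz":0,"rx":0,"ry":0,"rz":0},{"tx":0,"ty":0,"tz":0,"rx":0,"ry":0,"rz":0},{"tx":0,"ty":0,"tz":0,"rx":0,"ry":0,"rz":0},{"tx":0,"ty":0,"tz":0,"rx":0,"ry":0,"rz":0},{"tx":0,"ty":0,"tz":0,"rx":0,"ry":0,"rz":0},{"tx":0,"ty":0,"tz":0,"rx":0,"ry":0,"rz":0},{"tx":0,"ty":0,"tz":0,"rx":0,"ry":0,"rz":0},{"tx":0,"ty":0,"tz":0,"rx":0,"ry":0,"rz":0},{"tx":0,"ty":0,"tz":0,"rx":0,"ry":0,"rz":0}]'
python3 - <<'E'
from h import *
c=grab("side","s10"); i=c["pixels"][180:270,270:370,::-1]; a=cv2.imread("pics/s9z.png"); b=cv2.resize(i,None,fx=6,fy=6,interpolation=cv2.INTER_CUBIC)
cv2.imwrite("pics/s10z.png",b)
print(cv2.absdiff(a,b)[200:440,140:350].mean())
E
```

```text
time_s: 26.52
tool_pos: [0.6065, 0.102, 0.1939]
tool_rot: [-180.0, 0.0, 74.1]
force: [-0.3, 0.8, 0.2]
grip_width: 0.0005
1.6742791005291005
```

View pics/s10z.png

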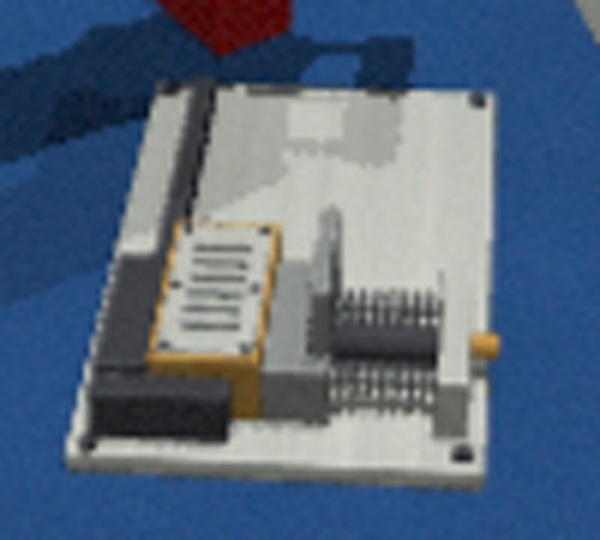

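The picture shows no change beyond noise. The module (zoom 150–282, 220–415) is held between both jaws against the stop, and the robot is clear.

```bash
python3 -c "
from cell import env
print(env.sign_off())"
```

```text
the job is handed in; nothing more can be done
None
```

The module is clamped in the nest, lid up and against the end stop, and I handed the job in at about 26.6 s of the 59 s allowed. The sign-off gives no verdict, so the results below are my own checks.

**What I did:**
- Gripped the module, lined it up along the fence just short of the jaws and let go.
- Pushed the tab with the closed fingers at about 9 mm/s and 20 N. I judged the jaw to be about 33 mm open from the arm's position, not from a direct reading.
- Regripped the module, slid it in, let go, and pressed its end with the closed fingers. Force rose to about 9 N with no further movement, so I took it as home.
- Backed off and let the jaw close on it.

**Last checks:**
- **Position:** the top and side views put the module's centre at nest x +1.0 to +1.4 mm and y about -51 mm, against a target of 0 and -50.
- **Offset:** the x offset is probably error in my nest position, since the wrist view also put the fence about 1.5 mm off in the same direction.
- **Skew:** the two views gave -0.6° and +0.5°. They disagree in sign, but both are far inside the limit.
- **At rest:** there was no visible gap at either jaw, and side pictures 2.7 s apart differed only by noise. The robot was clear, with no real force on the tool.
- **Other things on the bench:** I never touched or went near them with the fingers, but I did not measure their positions again.

**Problems:** my first move command was refused for missing keys, and nothing moved. During the jaw push there was an unexpected upward force of up to about 15 N, probably the fingers rubbing on the tab. I raised the tool slightly and it fell to 9 N.

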